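Level the riser shelf beside the hob

ROBOT

A 6-joint arm with a two-finger parallel gripper is mounted at the origin on the work surface. World frame = base frame: x ahead of the robot, y to its left, z up, the work surface at z = 0. Lengths are in m, angles in rad, forces in N, time in s.
With the tool pointing down it reaches from about 0.275 to 1 m from the base axis. Payload 8.4 kg.
Tool frame: the origin (TCP) lies on the centre line of the jaws, within the pads' length; the fingertips stand 17 mm ahead of it and the grasp point (between the pads) lies 2 mm behind it (bot.tcp_to_tips is the y of the fingertips in the tool frame, in m); y points along the fingers, z is the direction in which the jaws open and shut, and the axes are right-handed (so a half turn about y gives the same grasp; the last joint's range is limited). The gripper opens to 85 mm and grips with 20 to 120 N. Pads are 22 mm wide; open, the fingers measure 114 mm over their backs; the gripper's body (76 mm by 85 mm) begins 54 mm behind the grasp point. The pads swing forward as they close: fully open they stand 13 mm farther back than shut.
Start: joints at [-1.162, 0.353, 1.633, -0, 1.155, -0.002], TCP at [0.25, -0.573, 0.248] pointing down, gripper open.
Joint ranges: [-2.63, 2.63], [-0.92, 2.1], [0.06, 2.66], [-1.3, 4.44], [0, 2.69], [-3.02, 3.02]. Speed limits (rad/s): [2.22, 2.22, 2.79, 3.14, 3.14, 3.14].

INTERFACE

Orientations are given as a unit quaternion [x, y, z, w].
In Python, from workcell import bot, hand, kinematics, get_obs, vision, hand_in gives the robot as it stands. The module is installed in compiled form; this text tells all that it offers. Calls block until the motion is done:
- bot.reach(position, orientation): joint-space move of the TCP to a pose.
- bot.servo_line(position, ori=None, velocity=0.15): straight line of the TCP; ori=None keeps the orientation; velocity is the mean speed in m/s.
- bot.goto_joints(angles): joint-space move.
- hand.move_gripper(opening, strength=None): finger opening in m; strength is the grip in N (None keeps the last); returns when the fingers have stopped.
- bot.dwell(seconds).
- kinematics.solve_ik(position, orientation): joint angles nearest the present ones, or None.
- get_obs(): the state.
- vision.read_camera(name): name is "side" or "top"; returns a dict with "frame" (384x512x3 uint8, red, green, blue), "intrinsics" (3x3 intrinsics, pixels), "view" (4x4, takes a point from world to camera coordinates). Camera axes: x right, y down, z forward; pixel columns grow to the right and rows downward; lengths in m; the calibration is good to about 2 mm. A picture is of the moment at which its call begins. There is no depth.
A pose or a line that the arm cannot do raises bot.IKError and nothing moves.
- hand_in(): hands the job in, once; it reports no verdict.
The state is a dict: "time_s": time; "joint_pos": joint angles; "joint_vel": joint speeds; "joint_efforts": joint torques, N m; "position": TCP position; "orientation": TCP orientation; "wrist_force": force on the tool from outside, world axes, zero at the start; "ft_torque": the same for the moment, N m; "gripper_width": finger opening in m.
Only numpy, scipy, OpenCV 4.12 (cv2) and the standard library are available. Lean on these libraries where they do the work, as an engineer would, in place of code of your own. Each camera call takes 0.05 s, during which the arm holds its last target.

TASK

The small steel shelf beside the hob stands crooked: fetch the spirit level from the worktop, lay it gently (not dropped), vial up and lengthwise, on the empty stretch of the shelf, and let go of it. Then turn the black knob of the shelf's screw foot until the bubble sits centred between the vial's two lines, and finally press the level down firmly on the shelf, without leaning hard on it, and finish while still pressing, the bubble still centred. Do not shove the shelf about and leave everything else on the worktop where it is.

Things in the scene. Friction and masses are not known exactly. Their poses are not given: they have to be found in the camera images.
- shelf: low riser shelf of folded steel, loose on the worktop, 320 x 150 mm, flat top 60 mm up, 1.0 to 1.5 kg. Origin: under its middle at worktop level; x along its length, z up. Its -x end stands on a full-width panel with two rubber pads (at x = -148 mm), its +x end on one screw foot on the centre line at x = 140 mm: a black round knob on a threaded stud.
- lay_spot (a point): middle of the empty stretch of the shelf's top face, where the level belongs: on the shelf's centre line, 40 mm from its middle towards the panel end (180 mm from the foot's axis). Axes as the shelf's: x along its length towards the foot, z up.
- foot_knob (a point): centre of the foot's round knob, 40 mm wide, 24 mm high, its underside 10 to 12 mm above the shelf's top. Turns about z (0.06 N m friction). Right-hand thread, 4 mm a turn: clockwise from above screws the foot out and lifts that end 0.64 mm per radian; the knob keeps its height. At the start that end is always low, by 1.4 to 2.8 rad of turning.
- level: block spirit level, loose, aluminium bar with black end caps, 130 mm long (x), 46 mm wide, 30 mm high, 0.25 kg, standing on its base with the vial up. Origin: centre of its underside.
- level_center (a point): centre of the level's bar, half-way up (15 mm over its base); x along its length, z up.
- bubble (a joint): the bubble's place along the level: 0 is centred, 0.1 is 2.8 mm towards the level's +x end, -0.1 the same towards -x, end stops +-0.3; within +-0.09 it lies between the lines. It floats to the higher end, about 0.058 per mrad of tilt, so 0.126 per radian of the foot's knob (at its end stop when the shelf is over 2.3 rad off), and settles in about 1 s.
- bubble_mid (a point): the middle of the round bubble, 9 mm wide, at the level's top face. The pale green vial is let into the level's top, 46 mm long along x, 12 mm to the -y side of the level's centre line, with two black lines 15.6 mm apart.
- pot_lid: round domed steel pot lid, 188 mm wide, 53 mm high with its knob, behind the shelf; a bystander. Origin: centre of its underside.
- spoon_rest: dark grey silicone spoon rest, a 92 mm dish with a short handle tray, 14 mm high; a bystander. Origin: centre of its underside.
- shaker: empty pale plastic shaker with white flip cap, 45 mm wide, 102 mm high; a bystander. Origin: centre of its underside.
- soup_spoon: white porcelain soup spoon, 140 mm long, lying; a bystander. Origin: centre of its underside.
- brush: bamboo scrubbing brush standing on its bristles, 62 mm wide, 89 mm high; a bystander. Origin: centre of its underside.
- pepper_mill: dark wooden pepper mill, 54 mm wide, 157 mm high; a bystander. Origin: centre of its underside.
- oil_bottle: green glass oil bottle, 60 mm wide, 160 mm high; a bystander. Origin: centre of its underside.
Mind the look-alikes: they are no part of the job. What is shaped like the level but orange or purple is not meant.

How it is judged:
On the way, in this order (a step that is already met when the one before it is completed fails the run):
1. the level lies lengthwise on the empty stretch of the shelf, released (x of level_center in the frame of lay_spot between -0.05 and 0.05 m and y of level_center in the frame of lay_spot between -0.04 and 0.04 m and z of level_center in the frame of lay_spot between 0.011 and 0.019 m and angle between the x axis of level and the x axis of shelf, either way round below 0.15 rad and angle between level's own z axis and vertical below 0.1 rad and contact force between the fingers and level below 0.1 N and contact force between level and shelf above 0.5 N), for 0.7 s.
2. the foot is turned until the bubble stands between the lines, nothing touching the level but the shelf (x of level_center in the frame of lay_spot between -0.05 and 0.05 m and y of level_center in the frame of lay_spot between -0.04 and 0.04 m and z of level_center in the frame of lay_spot between 0.011 and 0.019 m and angle between the x axis of level and the x axis of shelf, either way round below 0.15 rad and angle between level's own z axis and vertical below 0.1 rad and contact force between the fingers and level below 0.1 N and value of joint bubble between -0.09 and 0.09 rad), for 0.4 s.
At the end, for the whole second after the job is handed in: The level lies lengthwise on the shelf (within 50 mm along, 40 mm across and 0.15 rad of the lay spot, vial up), its bubble between the lines (within 2.5 mm, +-0.09), and the gripper presses on it: over 2.5 N from the fingers, 5 to 35 N between level and shelf (x of level_center in the frame of lay_spot between -0.05 and 0.05 m and y of level_center in the frame of lay_spot between -0.04 and 0.04 m and z of level_center in the frame of lay_spot between 0.011 and 0.019 m and angle between the x axis of level and the x axis of shelf, either way round below 0.15 rad and angle between level's own z axis and vertical below 0.1 rad and value of joint bubble between -0.09 and 0.09 rad and contact force between level and shelf between 5 and 35 N and contact force between the fingers and level above 2.5 N); the arm keeps its last pose, push and grip.
It fails at once if the level is dropped (falls free at over 0.5 m/s) (linear speed of level above 0.5 m/s and contact force between the fingers and level below 0.05 N).
It fails at once if the shelf is shoved more than 40 mm (distance of shelf from where it was at the start of the episode above 0.04 m).
It fails at once if another thing on the worktop is moved more than 30 mm (distance of any of pot_lid, spoon_rest, shaker, soup_spoon, brush, pepper_mill, oil_bottle from where it was at the start of the episode above 0.03 m).
It also fails if it takes over 64 s, if anything falls off the work surface, if the arm or the gripper's body presses on something with over 40 N, if the wrist force passes 120 N, or if a joint passes its speed limit or range.

## Working session

There is one attempt and no reset: what is moved stays moved. The work goes in short steps, each a Python script; the robot and the scene stay as the last script left them, time stands still between calls to the robot, and variables do not carry over. Pictures are saved under pics/ and viewed, and the job is handed in when it is done.

```bash
mkdir -p pics
cat > h.py <<'E'
from workcell import bot, hand, kinematics, get_obs, vision, hand_in
import numpy as np, cv2
def snap(n,fn,box=None,sc=1):
    d=vision.read_camera(n); f=d["frame"]
    np.savez('pics/'+fn+'.npz',f=f,K=d["intrinsics"],V=d["view"])
    g=f if box is None else f[box[1]:box[3],box[0]:box[2]]
    if sc!=1: g=cv2.resize(g,None,fx=sc,fy=sc,interpolation=cv2.INTER_CUBIC)
    cv2.imwrite('pics/'+fn+'.png',g[:,:,::-1]); return d
def proj(d,p):
    K=d["intrinsics"] if "intrinsics" in d else d["K"]; V=d["view"] if "view" in d else d["V"]
    p=np.atleast_2d(p); c=p@V[:3,:3].T+V[:3,3]; q=c@K.T; return q[:,:2]/q[:,2:]
def ray(d,uv,z):
    K=d["intrinsics"] if "intrinsics" in d else d["K"]; V=d["view"] if "view" in d else d["V"]
    R=V[:3,:3];t=V[:3,3]; o=-R.T@t; r=R.T@np.linalg.solve(K,[uv[0],uv[1],1.]); return o+r*(z-o[2])/r[2]
E
python3 - <<'E'
from h import *
for n in("top","side"):
    d=snap(n,n+'0',sc=1.5); V=d["view"]; print(n,d["intrinsics"].round(1).tolist(),V.round(3).tolist(),(-V[:3,:3].T@V[:3,3]).round(3))
o=get_obs(); print({k:np.round(v,3).tolist() for k,v in o.items()}, bot.tcp_to_tips)
E
```

```text
top [[410.6, 0.0, 251.2], [0.0, 410.6, 191.9], [0.0, 0.0, 1.0]] [[0.023, -1.0, 0.007, -0.131], [-0.999, -0.023, -0.043, 0.51], [0.043, -0.006, -0.999, 1.075], [0.0, 0.0, 0.0, 1.0]] [ 0.467 -0.112  1.097]
side [[427.3, 0.0, 255.7], [0.0, 427.3, 190.3], [0.0, 0.0, 1.0]] [[-0.947, -0.321, -0.016, 0.475], [-0.187, 0.591, -0.785, 0.22], [0.262, -0.74, -0.619, 0.928], [0.0, 0.0, 0.0, 1.0]] [0.249 0.71  0.755]
{'time_s': 0.1, 'joint_pos': [-1.162, 0.354, 1.634, -0.0, 1.155, -0.002], 'joint_vel': [-0.002, -0.001, -0.001, 0.0, 0.0, 0.002], 'joint_efforts': [0.002, -60.635, -34.282, -0.0, 0.004, 0.0], 'position': [0.249, -0.573, 0.248], 'orientation': [-0.144, 0.693, -0.692, 0.144], 'wrist_force': [0.565, 0.068, 1.048], 'ft_torque': [-0.047, -0.01, 0.032], 'gripper_width': 0.086} 0.017
```

View pics/top0.png

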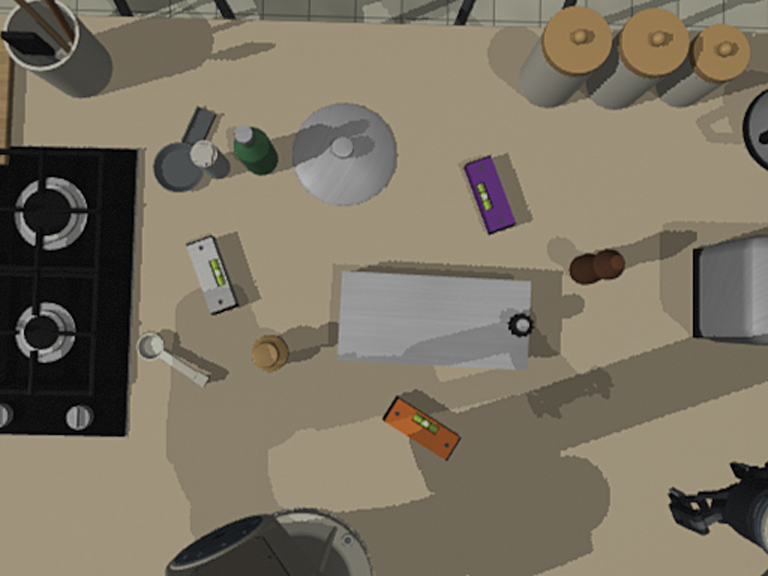

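View pics/side0.png

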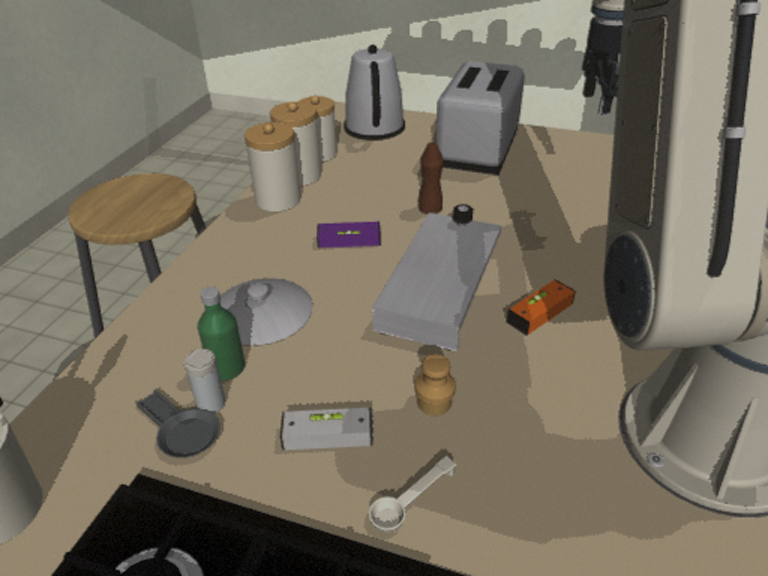

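In the top view (768x576) there are three level-shaped things: grey/aluminium at (212,274), orange at (422,428) and purple at (490,194). The aluminium one is described, so I choose it. The shelf is at (435,320) with its knob at (520,325). Close crops next.

Run:
```python
import cv2,numpy as np
t=np.load('pics/top0.npz')['f'];s=np.load('pics/side0.npz')['f']
a=cv2.resize(t[145:225,105:185],None,fx=6,fy=6,interpolation=cv2.INTER_CUBIC)
cv2.imwrite('pics/c1.png',a[:,:,::-1])
a=cv2.resize(t[170:255,215:375],None,fx=5,fy=5,interpolation=cv2.INTER_CUBIC)
cv2.imwrite('pics/c2.png',a[:,:,::-1])
a=cv2.resize(s[260:310,175:265],None,fx=8,fy=8,interpolation=cv2.INTER_CUBIC)
cv2.imwrite('pics/c3.png',a[:,:,::-1])
```

```text
(no output)
```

View pics/c1.png

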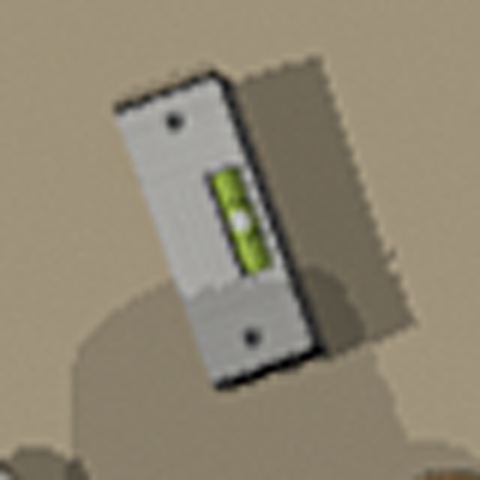

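View pics/c2.png

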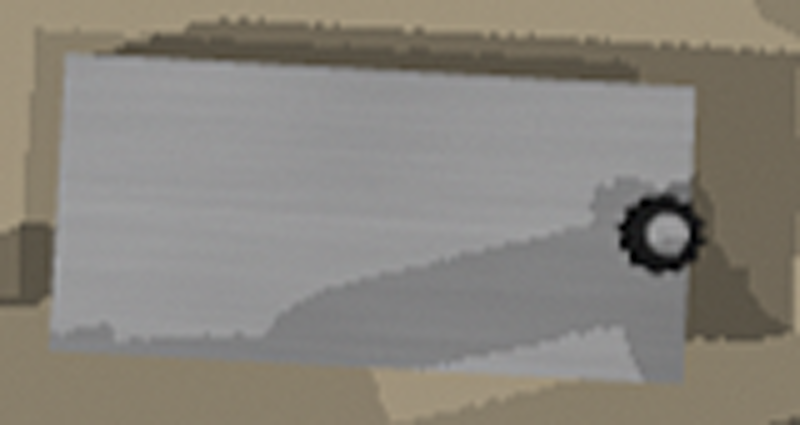

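View pics/c3.png

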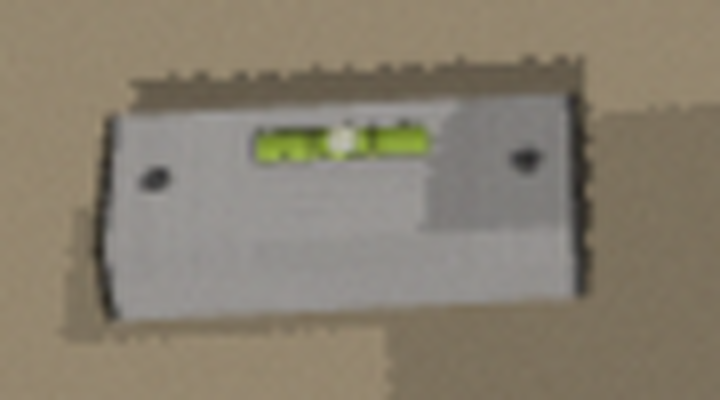

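Run:
```python
from h import *
T=dict(np.load('pics/top0.npz'));S=dict(np.load('pics/side0.npz'))
def px(l,s,o): return [((x+.5)/s-.5+o[0],(y+.5)/s-.5+o[1]) for x,y in l]
L=np.array([ray(T,p,.03) for p in px([(117,106),(215,74),(318,350),(220,386)],6,(105,145))])
print(L.round(4),L.mean(0)); a=L[0]+L[1]-L[2]-L[3]; print('yaw',np.arctan2(a[1],a[0]),np.linalg.norm(a)/2,np.linalg.norm(L[0]-L[1]))
LS=np.array([ray(S,p,.03) for p in px([(110,115),(575,95),(584,298),(112,320)],8,(175,260))])
print('side',LS.round(4))
H=np.array([ray(T,p,.06) for p in px([(66,54),(695,86),(683,381),(51,349)],5,(215,170))])
print(H.round(4),H.mean(0)); a=H[1]+H[2]-H[0]-H[3]; print('yaw',np.arctan2(a[1],a[0]),np.linalg.norm(a)/2,np.linalg.norm(H[0]-H[3]))
print('knob',ray(T,px([(661,233)],5,(215,170))[0],.095), ray(S,(462/1.5-.2,208/1.5-.2),.095))
for r in(.3,.35,.4):pass
```

```text
[[0.582  0.2136 0.03  ]
 [0.597  0.1716 0.03  ]
 [0.4782 0.1231 0.03  ]
 [0.4617 0.1648 0.03  ]] [0.52972186 0.16826664 0.03      ]
yaw 0.38668763554242264 0.12905720604331974 0.0445341670234932
side [[0.6007 0.17   0.03  ]
 [0.4813 0.1238 0.03  ]
 [0.4558 0.1878 0.03  ]
 [0.57   0.2323 0.03  ]]
[[ 0.5389 -0.059   0.06  ]
 [ 0.5302 -0.3781  0.06  ]
 [ 0.3812 -0.3738  0.06  ]
 [ 0.3901 -0.0553  0.06  ]] [ 0.4600982  -0.21654303  0.06      ]
yaw -1.5984868854980203 0.31892885202795046 0.14886291093381984
knob [ 0.45575639 -0.35334272  0.095     ] [ 0.46035832 -0.3575253   0.095     ]
```

The crop confirms a bare aluminium bar with black end caps and a pale green vial, off centre and with the bubble in the middle. Now an IK and joint-6 feasibility check.

```bash
cat >> h.py <<'E'
from scipy.spatial.transform import Rotation as Ro
def ori(phi):
    z=np.array([np.cos(phi),np.sin(phi),0]);y=np.array([0,0,-1.]);x=np.cross(y,z)
    return Ro.from_matrix(np.stack([x,y,z],1)).as_quat()
C=np.array([0.4601,-0.2165]); sx=np.array([np.cos(-1.5985),np.sin(-1.5985)])
LAY=C-.04*sx; FOOT=C+.14*sx
LV=np.array([0.5297,0.1683]); LYAW=.387
E
python3 - <<'E'
from h import *
o=get_obs(); R=Ro.from_quat(o['orientation']).as_matrix(); print('jaw dir',R[:,2],R[:,1])
q=lambda p,z,f:kinematics.solve_ik([*p,z],ori(f))
def sh(n,v): print(n,None if v is None else np.round(v,2))
for k in(0,1):
  sh('grasp%d'%k,q(LV,.026,LYAW+np.pi/2+k*np.pi))
  sh('lay%d'%k,q(LAY,.1,-1.5985+np.pi/2+k*np.pi))
for f in np.arange(-3,3.2,.5): sh('knob %.1f'%f,q(FOOT,.09,f))
T=dict(np.load('pics/top0.npz'));S=dict(np.load('pics/side0.npz'))
print('mill',ray(S,(430/1.5,208/1.5),0),ray(T,(610/1.5,264/1.5),.15), 'brush',ray(T,(268/1.5,352/1.5),.08))
E
```

```text
jaw dir [ 0.39938022 -0.91678452 -0.00125865] [-5.29860512e-04  1.14206704e-03 -9.99999207e-01]
grasp0 [ 0.3   0.55  1.93 -0.    0.66 -1.65]
lay0 [-0.37  0.36  2.03 -0.    0.75 -0.34]
grasp1 [ 0.3   0.55  1.93 -0.    0.66  1.49]
lay1 [-0.37  0.36  2.03 -0.    0.75  2.8 ]
knob -3.0 [-0.67  0.48  1.85 -0.    0.81  2.33]
knob -2.5 [-0.67  0.48  1.85 -0.    0.81  1.83]
knob -2.0 [-0.67  0.48  1.85 -0.    0.81  1.33]
knob -1.5 [-0.67  0.48  1.85 -0.    0.81  0.83]
knob -1.0 [-0.67  0.48  1.85 -0.    0.81  0.33]
knob -0.5 [-0.67  0.48  1.85 -0.    0.81 -0.17]
knob 0.0 [-0.67  0.48  1.85 -0.    0.81 -0.67]
knob 0.5 [-0.67  0.48  1.85 -0.    0.81 -1.17]
knob 1.0 [-0.67  0.48  1.85 -0.    0.81 -1.67]
knob 1.5 [-0.67  0.48  1.85 -0.    0.81 -2.17]
knob 2.0 [-0.67  0.48  1.85 -0.    0.81 -2.67]
knob 2.5 None
knob 3.0 [-0.67  0.48  1.85 -0.    0.81  2.62]
mill [ 0.558179   -0.48898986  0.        ] [ 0.55261532 -0.47795988  0.15      ] brush [0.40064602 0.05759887 0.08      ]
```

Run:
```python
from h import *
o=ori(LYAW+np.pi/2)
bot.reach([*LV,.2],o); print(get_obs()['time_s'])
bot.servo_line([*LV,.06],velocity=.15)
snap('side','s1',(150,200,350,320),4); snap('top','t1',(90,130,220,230),6)
g=get_obs();print(g['time_s'],g['position'])
```

```text
2.9
4.0833 [0.53040054 0.16851594 0.0609929 ]
```

View pics/s1.png

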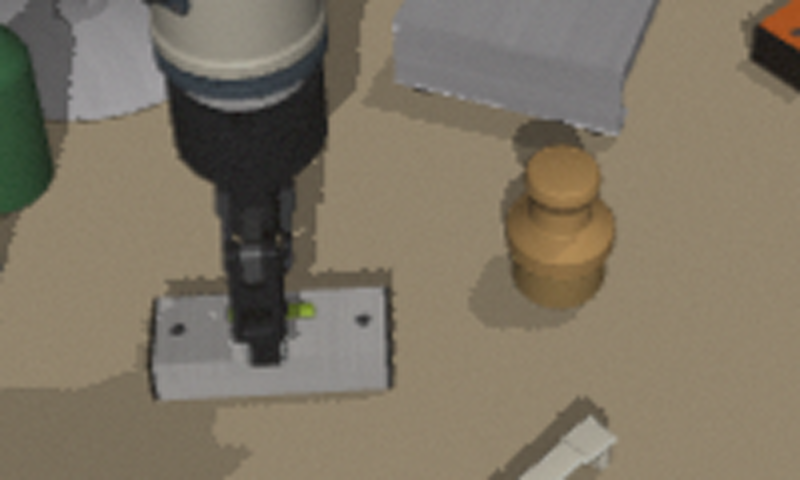

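View pics/t1.png

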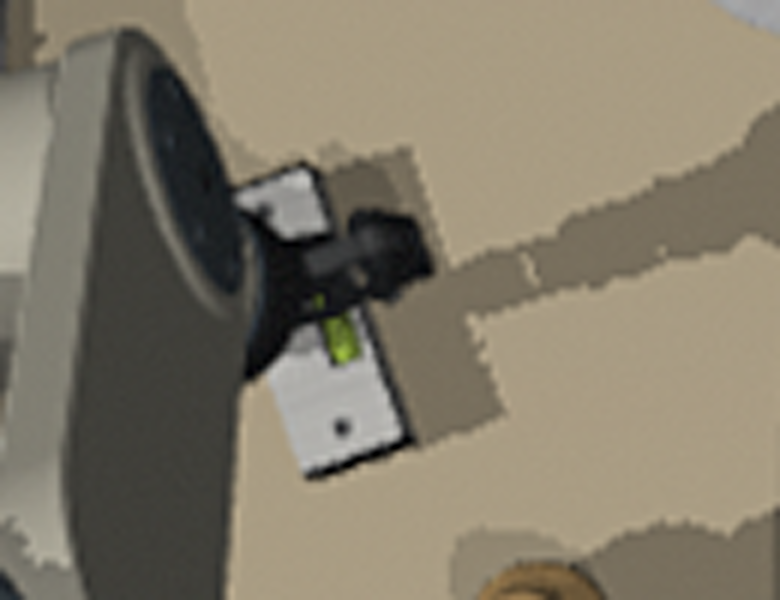

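The fingers straddle the bar near mid-length (side crop 258,330; top crop 370,250). The finger clears the brush (560,230). I'll descend and grip.

Run:
```python
from h import *
bot.servo_line([*LV,.024],velocity=.1)
g=get_obs();print(g['position'],g['wrist_force'])
hand.move_gripper(0.03,strength=40)
g=get_obs();print(g['time_s'],g['gripper_width'],g['wrist_force'])
bot.servo_line([*LV,.09],velocity=.1)
g=get_obs();print(g['time_s'],g['position'],g['gripper_width'],g['wrist_force'])
snap('side','s2',(150,200,350,320),4)
```

```text
[0.52957849 0.16826692 0.02385965] [ 0.19352096 -0.47326213 -0.06589866]
5.0417 0.045661032393287 [-1.53155283 -1.21334168  6.52078357]
5.85 [0.52926458 0.16816885 0.08957061] 0.04535652424169687 [-0.29049956  0.63010714 -0.9308417 ]
```

View pics/s2.png

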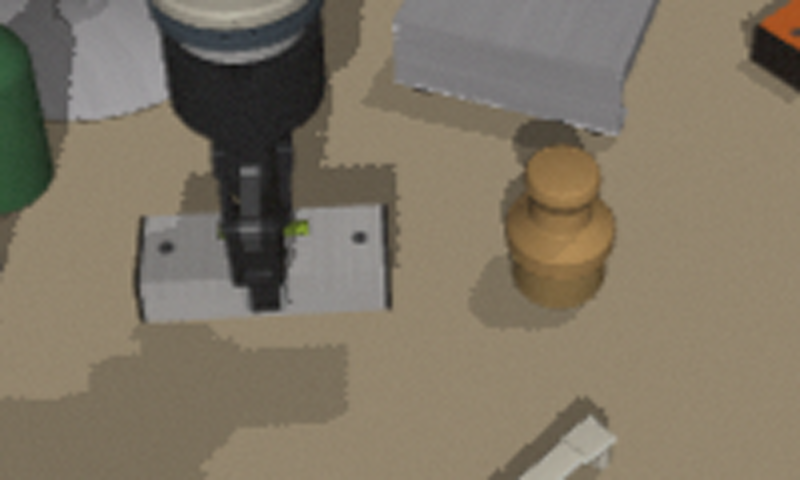

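The level is held flat in the jaws, clear of the worktop (its shadow lies separately below). I'll carry it to the shelf and lower it with force watching.

Run:
```python
from h import *
bot.servo_line([*LV,.22],velocity=.2)
f=-1.5985+np.pi/2
bot.reach([*LAY,.2],ori(f))
bot.servo_line([*LAY,.095],velocity=.12)
bot.dwell(.2)
g=get_obs();print(g['time_s'],g['position'],g['gripper_width'],g['wrist_force'])
snap('side','s3',(200,110,400,260),4)
```

```text
9.25 [ 0.46164799 -0.17670316  0.09565405] 0.045304763394096 [ 0.88022932 -0.50864165 -1.81835736]
```

View pics/s3.png

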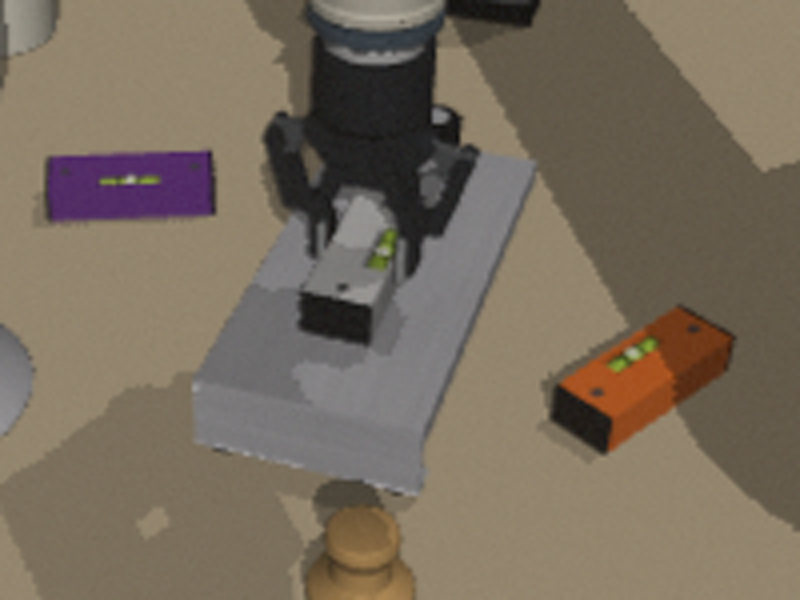

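The level hovers lengthwise over the shelf's empty stretch (crop 350,260), well aligned. Next I'll lower it to contact, release and look.

Run:
```python
from h import *
bot.servo_line([*LAY,.0875],velocity=.05)
bot.dwell(.1); b=get_obs()['wrist_force'][2]
for z in np.arange(.087,.078,-.0007):
    bot.servo_line([*LAY,z],velocity=.02); bot.dwell(.05)
    f=get_obs()['wrist_force'][2]; print(round(z,4),round(f-b,2))
    if f-b>3: break
hand.move_gripper(0.085)
g=get_obs();print(g['time_s'],g['position'],g['gripper_width'])
bot.servo_line([*LAY,.2],velocity=.2)
bot.dwell(.1)
snap('side','s4',(200,110,400,260),4); g=get_obs();print(g['time_s'])
```

```text
0.087 -0.09
0.0863 -0.63
0.0856 0.61
0.0849 0.32
0.0842 1.48
0.0835 10.75
11.975 [ 0.46121796 -0.17650954  0.08343869] 0.08468262178526502
12.8583
```

View pics/s4.png

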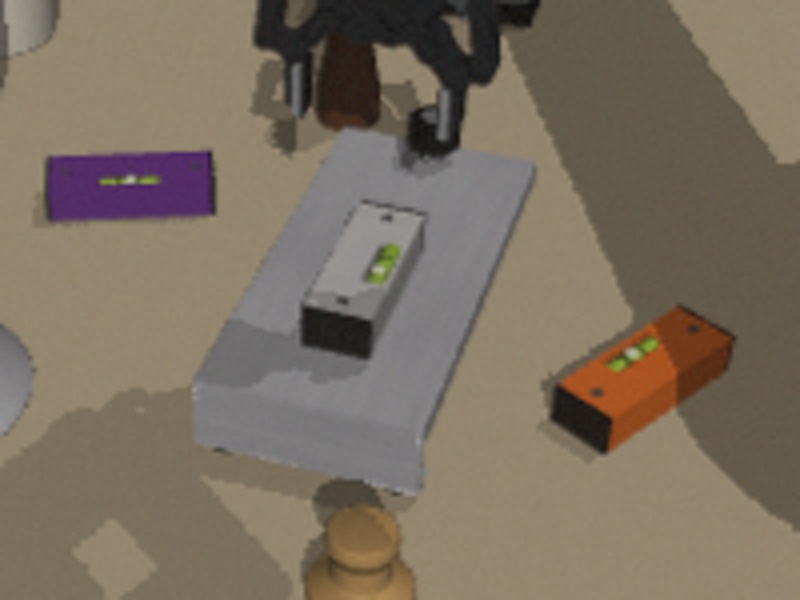

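The level lies lengthwise on the shelf, released, and the bubble (380,268) is at the panel (higher) end. Now the knob.

Run:
```python
from h import *
K=[.457,-.356]
q=np.array(kinematics.solve_ik([*K,.16],ori(1.5))); print(q.round(2))
bot.reach([*K,.16],ori(1.5))
snap('side','s5',(200,90,400,240),4)
g=get_obs();print(g['time_s'],g['position'],g['joint_pos'])
```

```text
[-0.66  0.38  1.81 -0.    0.95 -2.16]
14.5083 [ 0.45704989 -0.35566185  0.15990721] [-6.63913833e-01  3.81705921e-01  1.81123574e+00  8.12320896e-05
  9.48907122e-01 -2.16358033e+00]
```

View pics/s5.png

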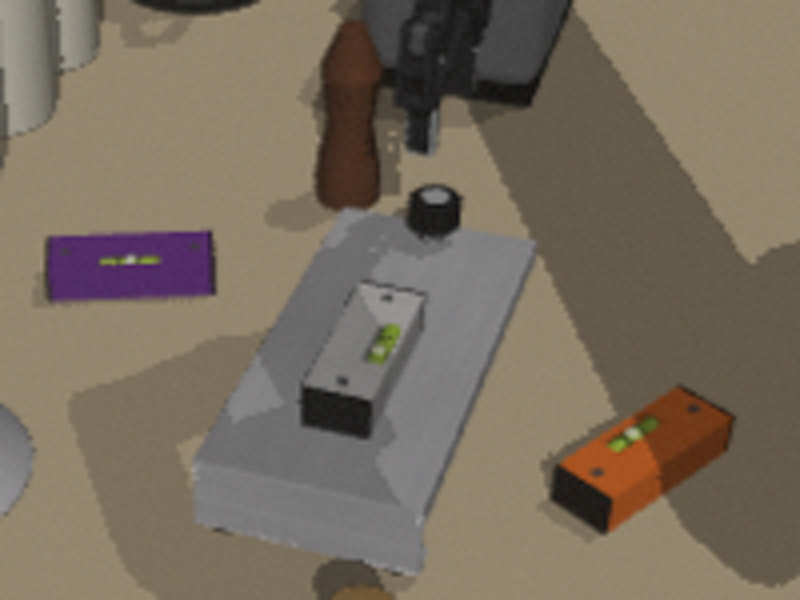

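```bash
cat >> h.py <<'E'
sy=np.array([-sx[1],sx[0]])
def rect(d,z=.0885,hw=40,hh=16,s=8,c=None):
    # patch of the level's top about the vial; columns along shelf +x, rows towards -y(level)
    c=LAY-.012*sy if c is None else c
    X,Y=np.meshgrid(np.arange(-hw,hw,1/s),np.arange(-hh,hh,1/s))
    P=np.stack([c[0]+X/1e3*sx[0]-Y/1e3*sy[0],c[1]+X/1e3*sx[1]-Y/1e3*sy[1],np.full(X.shape,z)],-1).reshape(-1,3)
    uv=proj(d,P).reshape(*X.shape,2).astype(np.float32)
    f=d["frame"] if "frame" in d else d["f"]
    return cv2.remap(f,uv[...,0],uv[...,1],cv2.INTER_CUBIC)
E
python3 - <<'E'
from h import *
S=dict(np.load('pics/s5.npz'))
print(ray(S,(435/4+200,193/4+90),.095))
cv2.imwrite('pics/r5.png',rect(S)[:,:,::-1])
E
```

```text
[ 0.4579812  -0.35953361  0.095     ]
```

View pics/r5.png

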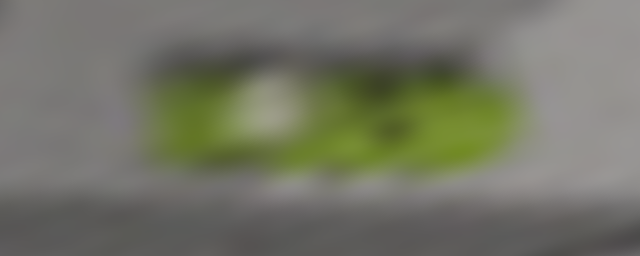

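Rectified from the side view: the vial spans columns 148–520 (centre 334) and the bubble is at 270, i.e. -8 mm, at the stop, so at least 2.3 rad is needed. I'll grip and turn.

Run:
```python
from h import *
K=[.4575,-.357]
bot.servo_line([*K,.087],velocity=.12)
b=get_obs()['wrist_force']
hand.move_gripper(0.03,strength=30)
g=get_obs();print(g['time_s'],g['gripper_width'],g['wrist_force']-b)
q=np.array(g['joint_pos']); q0=q.copy()
for i in range(4):
    q[5]=q0[5]+.6*(i+1); bot.goto_joints(q); g=get_obs(); print(g['time_s'],g['joint_pos'][5]-q0[5],g['wrist_force']-b,g['gripper_width'])
bot.dwell(.3)
d=snap('side','s6',(200,90,400,240),4); cv2.imwrite('pics/r6.png',rect(d)[:,:,::-1])
g=get_obs();print(g['time_s'],g['wrist_force']-b,g['ft_torque'])
```

```text
15.75 0.03889050994320606 [-1.12232239  1.08205009  7.264928  ]
16.375 0.5969286062478971 [-2.24955283 -1.89259869  2.1137865 ] 0.03875108065978425
17.0 1.1957102878730108 [-4.54411576 -4.02476037  3.25343798] 0.03907912677580649
17.625 1.7956682266833102 [-5.22944268 -2.96508791  3.73235295] 0.03886743784315114
18.25 2.3956978941254183 [-5.23688697 -2.1612099   4.62773631] 0.03898150616184714
18.6 [-5.82204144 -1.54575144  4.6881529 ] [-0.35845106  0.90107265 -0.07648931]
```

View pics/s6.png

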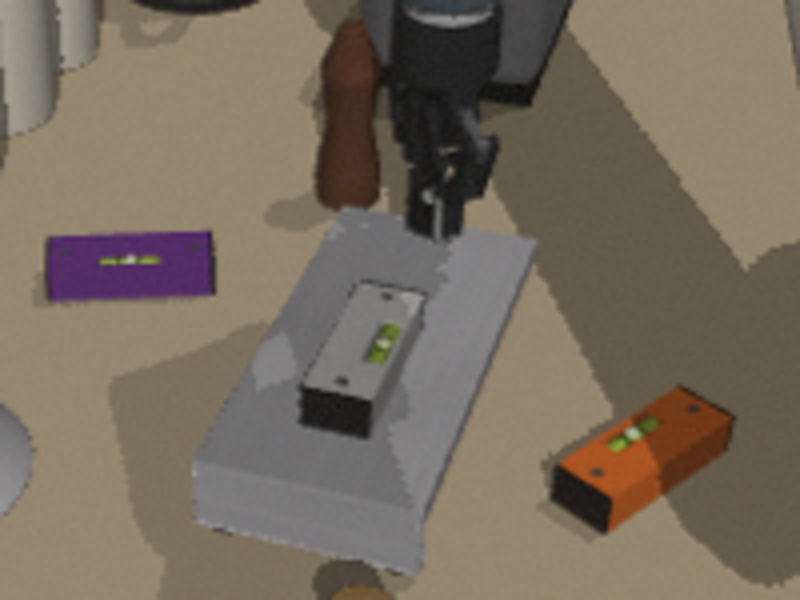

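View pics/r6.png

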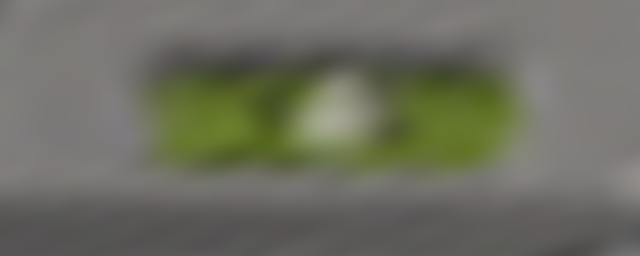

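The bubble is already at about 338 against the vial centre at 334. I'll let it settle, measure numerically, then release the knob.

```bash
cat >> h.py <<'E'
def bub(d):
    r=rect(d).astype(float); a=r[85:150]
    wht=np.clip(a[:,:,2]-a[:,:,0]*0-70,0,None) # blue channel: green vial low, bubble high
    g=np.clip(a[:,:,1]-a[:,:,2]-25,0,None).sum(0)
    on=np.where(g>g.max()*.3)[0]; l,h=on[0],on[-1]
    m=wht[:,l+25:h-25].sum(0); x=np.arange(l+25,h-25)
    c=(m*x).sum()/m.sum(); k=x[np.argmax(m)]
    return l,h,round(c-(l+h)/2,1),round((c-(l+h)/2)/8/28,3),round((k-(l+h)/2)/8/28,3)
E
python3 - <<'E'
from h import *
for n in('s5','s6'): print(n,bub(dict(np.load('pics/%s.npz'%n))))
bot.dwell(.8); d=snap('side','s7'); print(bub(d))
g=get_obs(); p=g['position']
hand.move_gripper(0.085); bot.servo_line([p[0],p[1],.16],velocity=.15)
bot.dwell(1.0)
d=snap('side','s8',(200,90,400,240),4); print(bub(d)); cv2.imwrite('pics/r8.png',rect(d)[:,:,::-1])
d=snap('top','t8'); g=get_obs();print(g['time_s'],g['wrist_force'],g['position'])
cv2.imwrite('pics/tr8.png',rect(d)[:,:,::-1])
E
```

```text
s5 (np.int64(160), np.int64(513), np.float64(-66.5), np.float64(-0.297), np.float64(-0.301))
s6 (np.int64(161), np.int64(513), np.float64(0.7), np.float64(0.003), np.float64(-0.009))
(np.int64(161), np.int64(513), np.float64(1.7), np.float64(0.008), np.float64(0.0))
(np.int64(165), np.int64(515), np.float64(-2.4), np.float64(-0.011), np.float64(-0.018))
21.7 [-0.13972495  0.05838002 -0.60469366] [ 0.45716234 -0.35716047  0.16002414]
```

View pics/r8.png

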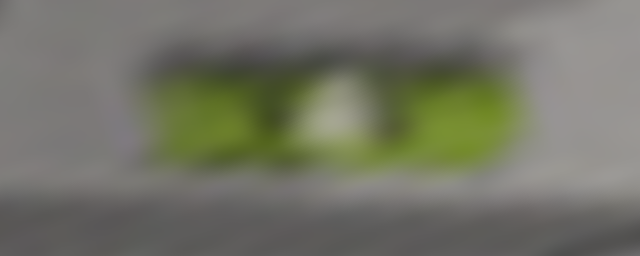

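View pics/tr8.png

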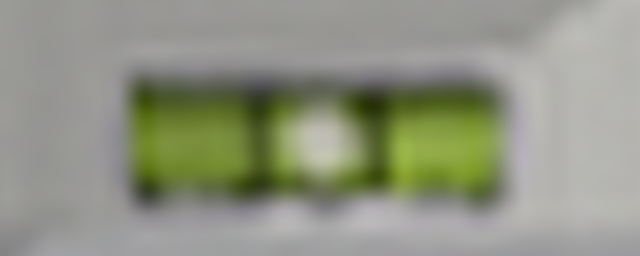

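View pics/s8.png

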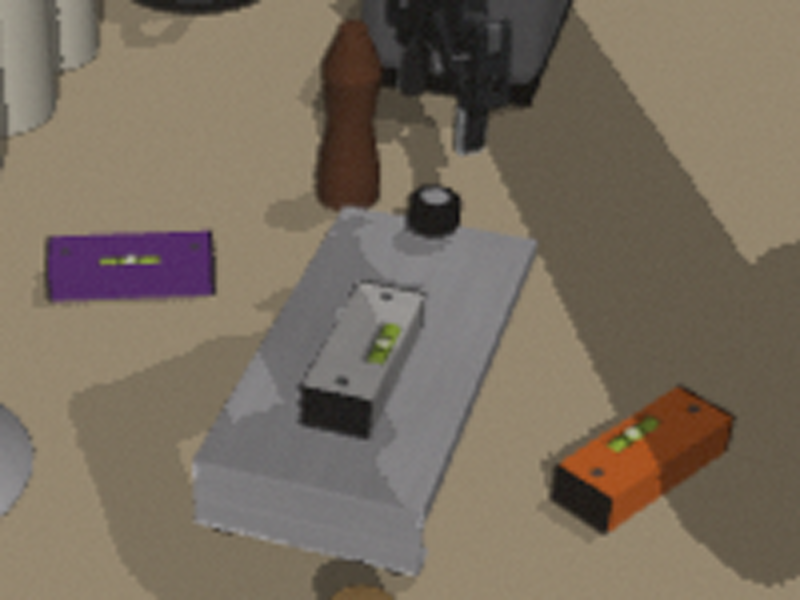

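Both views show the bubble between the lines: side -0.01, top about +0.03 (lines at columns 260/375, bubble 323). I'll close the jaws and press beside the vial.

```bash
cat >> h.py <<'E'
PR=LAY+.006*sy+.012*sx
E
python3 - <<'E'
from h import *
hand.move_gripper(0.0,strength=40)
bot.reach([*PR,.16],ori(-1.5985))
bot.servo_line([*PR,.115],velocity=.15)
bot.dwell(.3)
d=snap('side','s9',(200,90,400,240),4)
g=get_obs();print(g['time_s'],g['position'],g['wrist_force'],g['gripper_width'])
E
```

```text
24.1917 [ 0.46722497 -0.18883673  0.11562369] [-0.11450732  0.76978623  0.39670954] 5.1805153984648386e-05
```

View pics/s9.png

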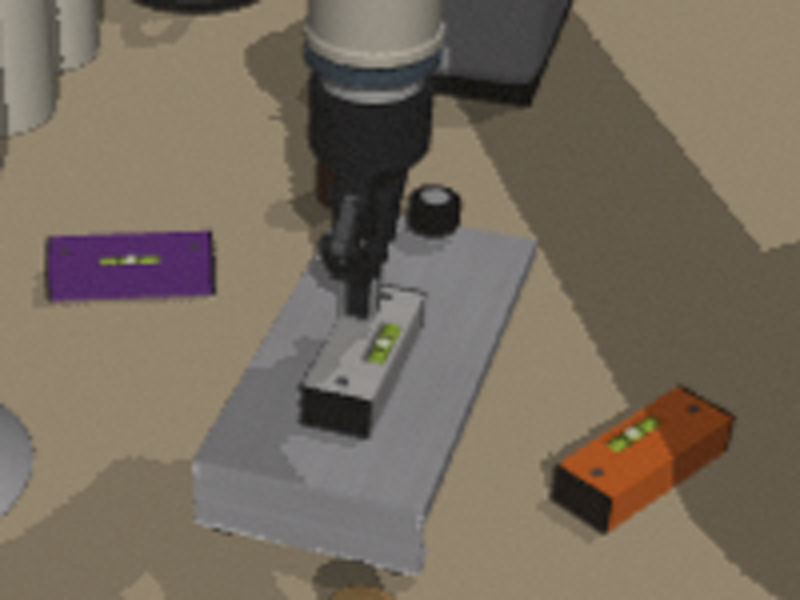

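The fingertips are above the bar beside the vial (360,310) and the bubble stays visible at (382,343). Now pressing in small steps.

Run:
```python
from h import *
b=np.mean([get_obs()['wrist_force'][2]]); 
bot.servo_line([*PR,.109],velocity=.05); bot.dwell(.2); b=get_obs()['wrist_force'][2]
z=.109
while z>.098:
    z-=.0004; bot.servo_line([*PR,z],velocity=.01); 
    f=get_obs()['wrist_force'][2]-b
    if f>1.5: print(round(z,4),round(f,2))
    if f>10: break
for i in range(4):
    bot.dwell(.4); g=get_obs(); print(g['time_s'],(g['wrist_force']).round(2),b)
d=snap('side','s10',(200,90,400,240),4); print(bub(d)); cv2.imwrite('pics/r10.png',rect(d)[:,:,::-1])
```

```text
0.107 2.16
0.1066 8.44
0.1062 13.2
26.8083 [-3.96  1.36 12.59] -0.17973811462943906
27.2083 [-4.09  1.29 12.35] -0.17973811462943906
27.6083 [-3.53  1.06 13.  ] -0.17973811462943906
28.0083 [-4.19  0.28 13.43] -0.17973811462943906
(np.int64(159), np.int64(514), np.float64(-0.9), np.float64(-0.004), np.float64(-0.016))
```

View pics/s10.png

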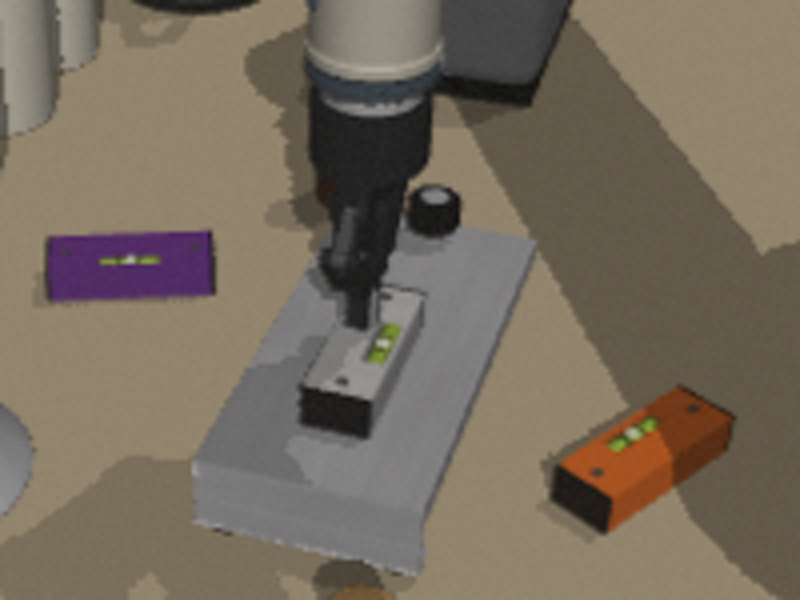

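View pics/r10.png

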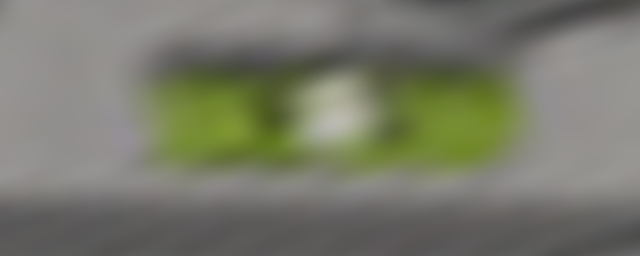

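The press is steady at about 13 N. The level hasn't moved, and the bubble (rectified column about 336) is centred at about -0.00. Handing in.

```bash
python3 -c "
from h import *
hand_in()"
```

```text
the job is handed in; nothing more can be done
```

I laid the aluminium level on the shelf's empty stretch and let go of it. I then turned the foot knob about 2.4 rad clockwise and handed in, about 28 s in, while pressing the level with closed fingers.

**Bubble:** with the knob released and the bubble settled, it read -0.01 from the side camera and about +0.03 from the top one. Under the press the side camera read about 0.00, against the allowed ±0.09.

**Press:** it held steady at about 13 N down, with about 4 N sideways. I infer roughly 15 N between level and shelf, counting the level's weight; I could not read that contact force directly.

**Nothing disturbed:** the shelf and the things around it showed no visible movement in the last side view, though I did not measure them. The pot lid, oil bottle, shaker, spoon rest and soup spoon were not in view in the last crop, and I did not look at them again after carrying the level.

No check failed; the small difference between the two cameras' bubble readings is within measurement error.

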